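# Put the uplight's charging bay back on after a trip

## Task

The charging case has tripped. With closed fingers, push the popped-out breaker button in until it stays in, then switch on the large main rocker, and then switch on the charging rocker in front of the bay that holds the uplight, leaving the rockers of the other two bays off. Only press: pick nothing up and leave the uplight and the other things lying in the case where they are.

Things in the scene. Friction and masses are not known exactly. Their poses are not given: they have to be found in the camera images.
- case: Charging case: fixed black flight case, aluminium edges, lid off, 380 (x) x 520 (y) x 175 mm high. Origin: centre of its underside, on the bench; x away from the robot, y to its left, yaw within 0.15 rad. Front third: level grey control deck 160 mm above the bench, from the front rim to a plywood edge at case x -29 mm, 3 mm above the deck. Behind: foam, top at 150 mm, three round bays 129 mm wide in a row.
- breaker (a joint): Tripped thermal breaker: a black round button 14 mm in diameter in a six-sided steel collar 4 mm high, on the deck at case x, y = -139, 155 mm, in the row nearer the robot, left of the main rocker. Joint = how far it is pushed in, m: 0 popped out, 0.008 fully in. It pushes back with about 3.5 N at first, goes over centre at 5 mm and then stays in by itself.
- breaker_top (a point): Centre of the breaker button's flat top. 15 mm above the deck (175 mm above the bench) popped out, 7 mm above the deck when latched in. Press straight down.
- master (a joint): Main switch, the largest rocker, in the row nearer the robot, right of the breaker: black rocker, 44 mm along case x, 30 mm wide, pivot across its middle at case x, y = -139, 72.5 mm, 6 mm above the deck. Joint: 0 off, 0.42 rad on. Two facets form a shallow V: off, the facet nearer the robot is level and the far one slopes up 24 degrees. Pressing the raised far end down (3.5 N) snaps it over; it stays on, far facet level.
- master_end (a point): Point to press: on top of the raised far facet of that rocker, midway across, 17.6 mm from the pivot line. It moves with the rocker: 13 mm above the deck when off, 6 mm when on (case x then -121 mm). The frame round the rocker is 4 mm high.
- bay_l (a joint): Charging switch of the left bay (seen from the robot): black rocker, 36 mm along case x, 22 mm wide, pivot across its middle at case x, y = -74, 145 mm, 6 mm above the deck. Joint: 0 off, 0.42 rad on. Two facets form a shallow V: off, the facet nearer the robot is level and the far one slopes up 24 degrees. Pressing the raised far end down (3.5 N) snaps it over; it stays on, far facet level.
- bay_l_end (a point): Point to press: on top of the raised far facet of that rocker, midway across, 14.4 mm from the pivot line. It moves with the rocker: 12 mm above the deck when off, 6 mm when on (case x then -60 mm). The frame round the rocker is 4 mm high.
- bay_m (a joint): Charging switch of the middle bay (seen from the robot): black rocker, 36 mm along case x, 22 mm wide, pivot across its middle at case x, y = -74, 0 mm, 6 mm above the deck. Joint: 0 off, 0.42 rad on. Two facets form a shallow V: off, the facet nearer the robot is level and the far one slopes up 24 degrees. Pressing the raised far end down (3.5 N) snaps it over; it stays on, far facet level.
- bay_m_end (a point): Point to press: on top of the raised far facet of that rocker, midway across, 14.4 mm from the pivot line. It moves with the rocker: 12 mm above the deck when off, 6 mm when on (case x then -60 mm). The frame round the rocker is 4 mm high.
- bay_r (a joint): Charging switch of the right bay (seen from the robot): black rocker, 36 mm along case x, 22 mm wide, pivot across its middle at case x, y = -74, -145 mm, 6 mm above the deck. Joint: 0 off, 0.42 rad on. Two facets form a shallow V: off, the facet nearer the robot is level and the far one slopes up 24 degrees. Pressing the raised far end down (3.5 N) snaps it over; it stays on, far facet level.
- bay_r_end (a point): Point to press: on top of the raised far facet of that rocker, midway across, 14.4 mm from the pivot line. It moves with the rocker: 12 mm above the deck when off, 6 mm when on (case x then -60 mm). The frame round the rocker is 4 mm high.
- bay_l_floor (a point): Centre of the floor of the left bay, 50 mm above the bench; 132 mm behind its rocker (along case x).
- bay_m_floor (a point): Centre of the floor of the middle bay, 50 mm above the bench; 132 mm behind its rocker (along case x).
- bay_r_floor (a point): Centre of the floor of the right bay, 50 mm above the bench; 132 mm behind its rocker (along case x).
- uplight: The uplight to be charged: a black round battery lamp, 120 mm across, lens down, its small display and a flat dark yoke (cross bar 179 mm above its foot) on top, standing in one of the three bays, 79 mm of it above the foam (a second one stands outside the case on the bench). Origin: centre of its underside. about 2 kg, loose. Leave it where it stands.
- clamp: Aluminium half-coupler clamp, about 66 x 34 x 85 mm, loose, lying in one of the other bays; origin at the centre of its underside. It is a bystander: leave it where it is.
- diffuser: White frosted diffuser disc, 112 mm across, 10 mm thick, loose on the floor of the remaining bay; origin at the centre of its underside. It is a bystander: leave it where it is.
- spigot: Steel spigot, 28 mm across, 78 mm high, standing loose on the deck in the row nearer the robot, right of the outlet; origin at the centre of its underside. It is a bystander: leave it where it is.
- multitool: Folded steel multitool, 100 x 29 x 16 mm, lying loose at the right end of the deck; origin at the centre of its underside, its x along its length. It is a bystander: leave it where it is.
Not all that is in view belongs to the job. Leave any white look-alike of the uplight alone.

How it is judged:
By the outcome, as a careful person would: the job done as asked, in the order asked, and still so for the second after the job is handed in, with the robot touching nothing.
It also fails if it takes over 38 s, if anything falls off the work surface, if the arm or the gripper's body presses on something with over 40 N, if the wrist force passes 120 N, or if a joint passes its speed limit or range.

## Robot

A 7-joint arm with a two-finger parallel gripper is mounted at the origin on the work surface. World frame = base frame: x ahead of the robot, y to its left, z up, the work surface at z = 0. Lengths are in mm, angles in rad, forces in N, time in s.
With the tool pointing down it reaches from about 350 to 900 mm from the base axis. Payload 7.2 kg.
Tool frame: the origin (TCP) lies between the finger pads; the fingertips stand 8 mm ahead of it and the grasp point (between the pads) lies 11 mm behind it; z points along the fingers, y is the direction in which the jaws open and shut (so a half turn about z gives the same grasp; the last joint's range is limited). The gripper opens to 85 mm and grips with 20 to 120 N. Pads are 22 mm wide; open, the fingers measure 114 mm over their backs; the gripper's body (76 mm by 85 mm) begins 54 mm behind the grasp point. The pads swing forward as they close: fully open they stand 13 mm farther back than shut.
Start: joints at [1.188, 0.411, -0.013, 1.596, 0.006, 1.134, -0.082], TCP at [193.504, -594.293, 239.297] pointing down, gripper open.
Joint ranges: [-2.95, 2.95], [-0.29, 1.99], [-1.47, 1.44], [0.14, 2.54], [-1.03, 4.17], [0.13, 1.85], [-2.86, 2.86]. Speed limits (rad/s): [2.39, 2.39, 3.01, 3.01, 3.14, 3.14, 3.14].

## Interface

Orientations are given as a 3x3 rotation matrix whose columns are the frame's x, y, z axes.
In Python, from bench import state, optics, arm gives the robot as it stands. The module is installed in compiled form; this text tells all that it offers.
- The arm moves only by the tool jog_arm, never from a script. Its argument "motion" is text: rows parted by semicolons, each of 6 numbers parted by spaces: the shift along the world's x, y, z in m, then the turn, a rotation vector about the world's x, y, z in rad. A call has 1 to 12 rows; each row shifts and turns the commanded pose from where the row before left it; what a row does not reach is not made up. A row lasts 1/8 s, in which the tool goes at most 62.5 mm and 10.7 degrees, less where a joint would pass 70% of its speed; a pose out of reach is approached as far as the arm can. A call is refused whole if a number of a shift passes 0.0625 or a number of a turn 0.188, either way. A call with a gripper value outside its range is refused whole. "gripper" is the opening, from -1 (shut) to 1 (fully open), set as the call begins (left out, the last holds). The fingers move at their own pace and stop on an object; "force" is the grip in N (left out, the last holds). Time passes only in rows, so rows that do not move let the fingers close. It gives the time, the measured TCP pose, the force and the opening at its end, in the units of the state.
- state(): the state, without advancing time (a new reading comes with each control period).
- optics.capture(name): name is "side" or "top" or "wrist"; returns a dict with "img" (384x512x3 uint8, red, green, blue), "fovy" (degrees; the focal length in pixels is half the picture's height over the tangent of half this angle, whatever the lens; pixels are square), "cx", "cy" (the principal point, pixels), "camera_from_world" (4x4, takes a point from world to camera coordinates); the wrist camera has in their place "tool_from_camera" (4x4, takes a point from camera to tool coordinates, whose origin is the TCP and whose axes are the flange's). Camera axes: x right, y down, z forward; pixel columns grow to the right and rows downward; lengths in mm; the calibration is good to about 2 mm. A picture is of the moment at which its call begins: read the wrist's pose just before it. There is no depth.
- arm.sign_off(): hands the job in, once; it reports no verdict.
The state is a dict: "clock": time; "joints": joint angles; "qd": joint speeds; "joint_torque": joint torques, N m; "ee_pos": TCP position; "tcp_rot": TCP orientation; "contact_force": force on the tool from outside, world axes, zero at the start; "moment": the same for the moment, N m; "grip_width": finger opening in mm.
Only numpy, scipy, OpenCV 4.12 (cv2) and the standard library are available. Lean on these libraries where they do the work, as an engineer would, in place of code of your own. Each camera call takes 0.05 s, during which the arm holds its last target.

## Working session

There is one attempt and no reset: what is moved stays moved. The work goes in short steps, Python scripts to look and compute and a tool call to move; the robot and the scene stay as the last step left them, time stands still between calls to the robot, and variables do not carry over. Pictures are saved under pics/ and viewed, and the job is handed in when it is done.

Besides the shell and the picture viewer there is one more tool, called after "Call:" as a command line: name --argument value ..., lists and objects as JSON in quotes. jog_arm: Moves the arm, as the interface text tells. Its arguments: {"type":"object","properties":{"motion":{"type":"string"},"gripper":{"type":"number"},"force":{"type":"number"}},"required":["motion"]}

```bash
mkdir -p pics; cat > h.py <<'E'
import numpy as np, cv2
from bench import state, optics, arm
def cap(n,f):
    c=optics.capture(n); cv2.imwrite(f,cv2.resize(c["img"][:,:,::-1],None,fx=1.5,fy=1.5,interpolation=cv2.INTER_CUBIC)); 
    d={k:np.array(v) for k,v in c.items()}; np.savez(f[:-4]+".npz",**d); return c
E
python3 - <<'E'
from h import *
print(state())
for n in("top","side"):
    c=cap(n,f"pics/{n}0.png"); print(n,c["fovy"],c["cx"],c["cy"],c["camera_from_world"])
E
```

```text
{'clock': 0.0, 'joints': array([ 1.1877992 ,  0.41190242, -0.0127485 ,  1.59706608,  0.00560347,
        1.13428243, -0.08219142]), 'qd': array([-0.00032819, -0.00061026,  0.00076773, -0.00233706,  0.00245219,
       -0.00057508,  0.00042371]), 'joint_torque': array([ 9.59824501e-04, -6.00622773e+01,  6.82437792e-01, -2.99400079e+01,
        1.37817094e-02,  1.07850594e-02, -1.87198481e-06]), 'ee_pos': array([ 193.34324872, -593.82759966,  238.44227014]), 'tcp_rot': array([[ 9.50838051e-01,  3.09687973e-01, -6.00074165e-04],
       [ 3.09688537e-01, -9.50836861e-01,  1.50759759e-03],
       [-1.03687794e-04, -1.61931724e-03, -9.99998684e-01]]), 'contact_force': array([-0.19886461, -0.16987497,  0.91962337]), 'moment': array([-0.02357007,  0.03313593,  0.05622316]), 'grip_width': 85.3692875335719}
top 50.97779571048836 257.1390472556335 195.82167512268194 [[ 2.18776377e-02 -9.99760330e-01 -8.07560582e-04 -9.59841290e+01]
 [-9.78137079e-01 -2.12373554e-02 -2.06873944e-01  5.51689860e+02]
 [ 2.06807212e-01  5.31581814e-03 -9.78367272e-01  9.92481502e+02]
 [ 0.00000000e+00  0.00000000e+00  0.00000000e+00  1.00000000e+00]]
side 42.2589528871694 252.11493791394102 194.61373205372507 [[-9.50335497e-01 -3.10743520e-01  1.73467010e-02  4.89994217e+02]
 [-2.28350455e-01  6.58315475e-01 -7.17270385e-01  2.58914566e+02]
 [ 2.11467523e-01 -6.85608635e-01 -6.96578988e-01  1.10395394e+03]
 [ 0.00000000e+00  0.00000000e+00  0.00000000e+00  1.00000000e+00]]
```

View pics/top0.png

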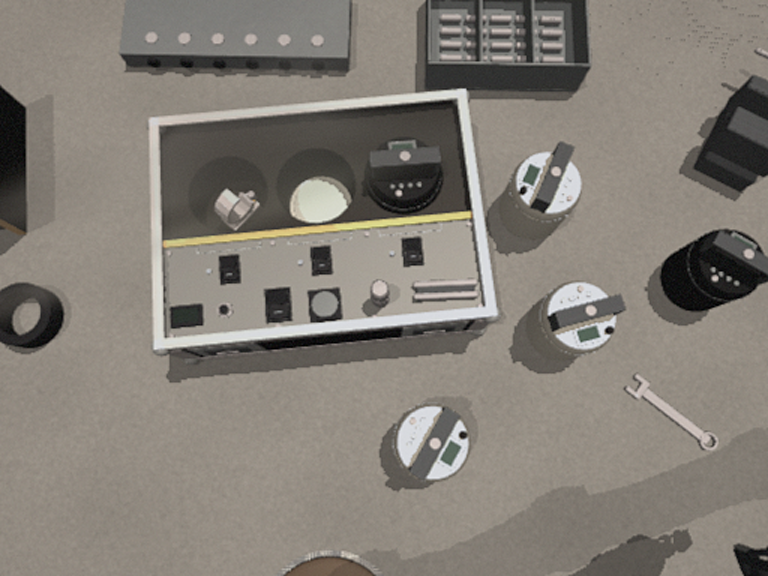

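View pics/side0.png

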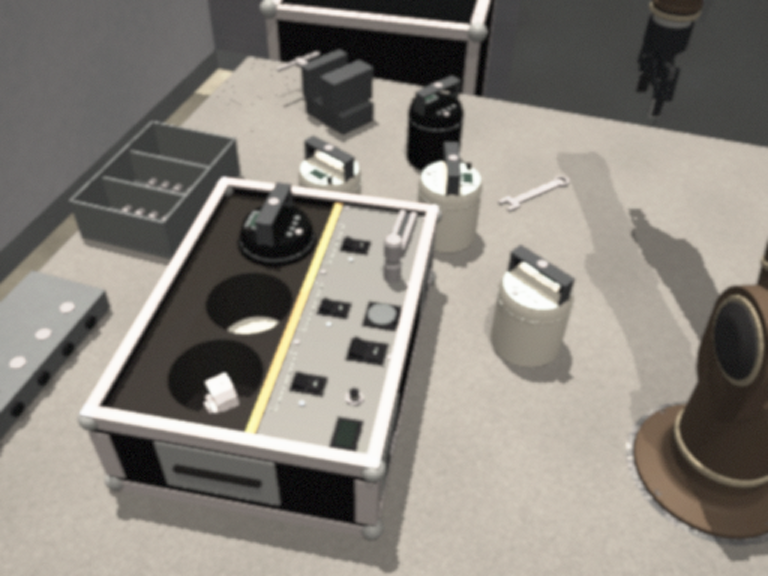

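The black uplight stands in the bay at top picture (404,175), which is the right bay as seen from the robot. The clamp is in the left bay (238,207) and the diffuser in the middle one (318,200). The black lamp at (715,270) is outside the case, and the white ones are look-alikes. So bay_r is the rocker to switch, at (412,250). I'll enlarge to confirm this and to get the pose.

```bash
python3 - <<'E'
from h import *
for n,(x0,y0,w,h) in {"top":(100,140,230,100),"side":(170,130,130,180)}.items():
    im=np.load(f"pics/{n}0.npz")["img"][y0:y0+h,x0:x0+w,::-1]
    s=3.4 if n=="top" else 3.3
    cv2.imwrite(f"pics/{n}0c.png",cv2.resize(im,None,fx=s,fy=s,interpolation=cv2.INTER_CUBIC))
E
```

```text
(no output)
```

View pics/top0c.png

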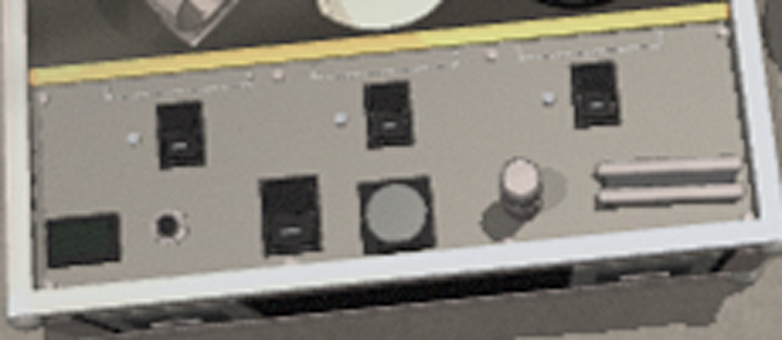

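View pics/side0c.png

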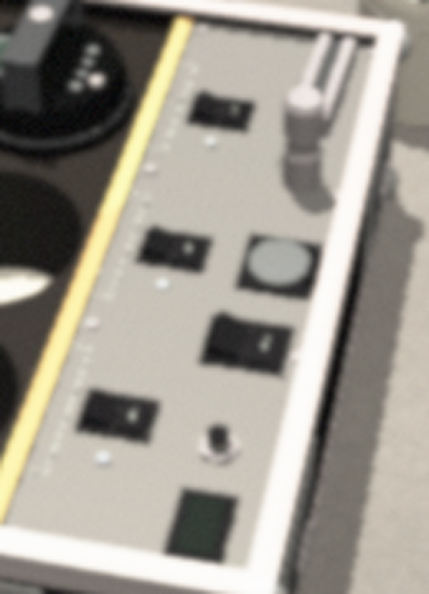

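```bash
cat > fit.py <<'E'
from h import *
from scipy.optimize import least_squares
P=np.array([[-74,145,165],[-74,0,165],[-74,-145,165],[-139,72.5,165],[-139,155,174]],float)
obs={"top":np.array([[182,134],[388,114],[596,94],[291,216],[168,225]])/3.4+[100,140],
"side":np.array([[118,415],[175,250],[221,112],[246,344],[219,437]])/3.3+[170,130]}
def w(p,P=P):
    c,s=np.cos(p[2]),np.sin(p[2]); return np.c_[p[0]+c*P[:,0]-s*P[:,1],p[1]+s*P[:,0]+c*P[:,1],P[:,2]]
def proj(n,X):
    d=np.load(f"pics/{n}0.npz"); T=d["camera_from_world"]; C=X@T[:3,:3].T+T[:3,3]
    f=192/np.tan(np.radians(d["fovy"]/2)); return C[:,:2]/C[:,2:]*f+[d["cx"],d["cy"]]
if __name__=="__main__":
    for ns in(("top",),("side",),("top","side")):
        r=least_squares(lambda p:np.concatenate([(proj(n,w(p))-obs[n]-.5*0).ravel() for n in ns]),[550,50,0])
        print(ns,r.x.round(4),r.fun.round(2))
    p=r.x
    Q=np.array([[-139,155,175],[-121,72.5,173],[-60,-145,172]],float)
    print(w(p,Q))
    print("tool xy axes",np.cos(p[2]),np.sin(p[2]))
E
python3 fit.py
```

```text
('top',) [6.560649e+02 2.636940e+01 1.223000e-01] [-0.38  0.09  0.4  -0.01  0.22 -0.07  0.04 -0.1  -0.28  0.05]
('side',) [6.523468e+02 3.251640e+01 1.199000e-01] [-0.12  0.25 -0.23 -0.28  0.06 -0.35  0.37  0.16 -0.07  0.05]
('top', 'side') [6.544225e+02 2.876780e+01 1.212000e-01] [-1.49  0.68 -0.68  0.65 -0.82  0.65 -1.1   0.55 -1.44  0.67 -0.28 -1.42
 -0.51 -1.67 -0.31 -1.52  0.06 -1.42 -0.32 -1.71]
[[ 497.70777059  165.83163305  175.        ]
 [ 525.54699242   86.11195086  173.        ]
 [ 612.38746046 -122.42097965  172.        ]]
tool xy axes 0.9926692294447332 0.12086273583532535
```

The two fixed cameras disagree by about 6 mm in y, so I'll close the fingers, move over the deck and refine with the wrist camera.

Call:
jog_arm --motion "0.01 0.03 0.03 0 0 -0.016;0.02 0.055 0.03 0 0 -0.016;0.02 0.06 0.03 0 0 -0.016;0.02 0.06 0.02 0 0 -0.016;0.02 0.06 0.02 0 0 -0.016;0.02 0.06 0.02 0 0 -0.016;0.02 0.06 0.01 0 0 -0.016;0.02 0.06 0.01 0 0 -0.016;0.02 0.06 0 0 0 -0.016;0.02 0.06 0 0 0 -0.016;0.02 0.055 0 0 0 -0.016;0.02 0.04 0 0 0 -0.018" --gripper -1 --force 40

```text
clock: 1.6
ee_pos: [415.4, 44.4, 400.8]
tcp_rot: [[0.993, 0.122, 0.001], [0.122, -0.993, -0.0], [0.001, 0.0, -1.0]]
contact_force: [1.4, -0.4, -0.3]
grip_width: -0.1
```

Call:
jog_arm --motion "0.01 0.01 0 0 0 0;0 0 0 0 0 0;0 0 0 0 0 0"

```text
clock: 1.98
ee_pos: [425.1, 51.0, 400.4]
tcp_rot: [[0.993, 0.12, -0.001], [0.12, -0.993, -0.0], [-0.001, 0.0, -1.0]]
contact_force: [-0.1, -0.3, 0.3]
grip_width: -0.1
```

```bash
python3 - <<'E'
from h import *
s=state(); print(s["clock"],s["ee_pos"],s["tcp_rot"].round(4),s["contact_force"],s["grip_width"],abs(s["qd"]).max())
c=cap("wrist","pics/w1.png"); print(c["fovy"],c["cx"],c["cy"],c["tool_from_camera"])
np.savez("pics/w1s.npz",p=s["ee_pos"],R=s["tcp_rot"])
E
```

```text
1.975 [425.06388134  51.031103   400.39554351] [[ 9.928e-01  1.196e-01 -8.000e-04]
 [ 1.196e-01 -9.928e-01 -4.000e-04]
 [-8.000e-04  3.000e-04 -1.000e+00]] [-0.13573116 -0.28478718  0.28119536] -0.10729782642706058 0.008001759975636732
70.29425966285119 257.8457532211959 192.85405048472967 [[-3.78801240e-04 -9.62491636e-01 -2.71311089e-01  6.79167707e+01]
 [ 9.99999375e-01 -7.91449301e-05 -1.11541578e-03  1.96217665e-02]
 [ 1.05210546e-03 -2.71311342e-01  9.62491064e-01 -1.33613832e+02]
 [ 0.00000000e+00  0.00000000e+00  0.00000000e+00  1.00000000e+00]]
```

View pics/w1.png

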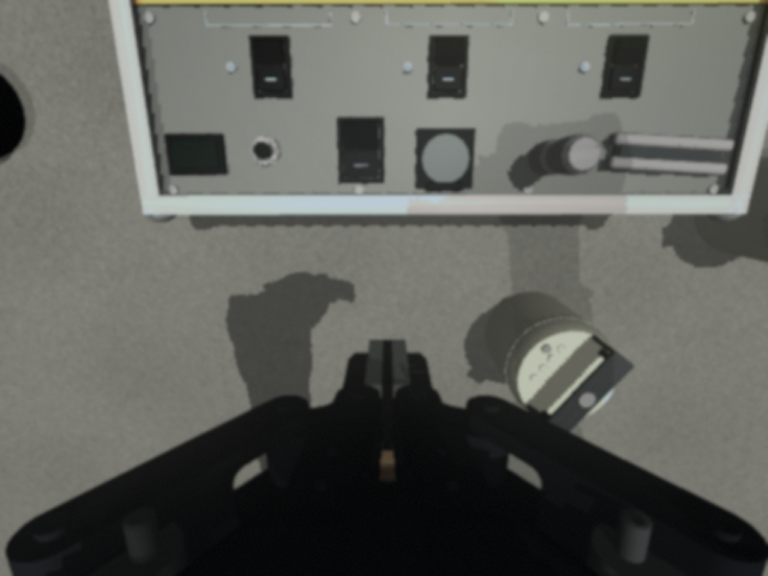

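```bash
python3 - <<'E'
from h import *
im=np.load("pics/w1.npz")["img"][15:130,95:295,::-1]
cv2.imwrite("pics/w1a.png",cv2.resize(im,None,fx=4,fy=4,interpolation=cv2.INTER_CUBIC))
im=np.load("pics/w1.npz")["img"][15:130,275:475,::-1]
cv2.imwrite("pics/w1b.png",cv2.resize(im,None,fx=4,fy=4,interpolation=cv2.INTER_CUBIC))
E
```

```text
(no output)
```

View pics/w1a.png

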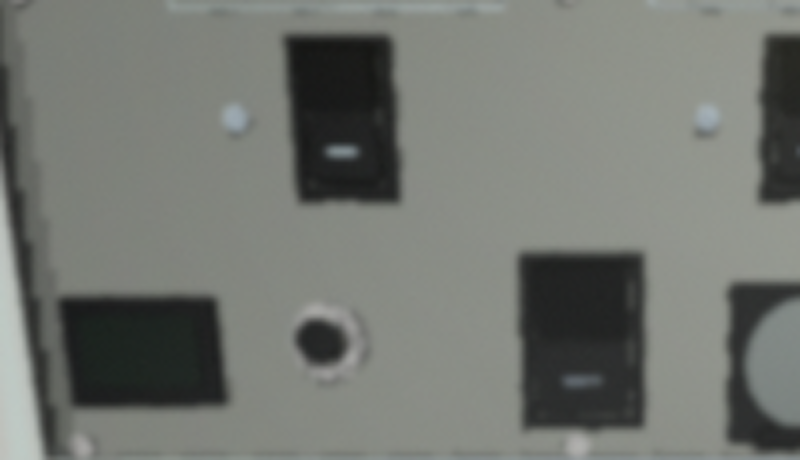

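View pics/w1b.png

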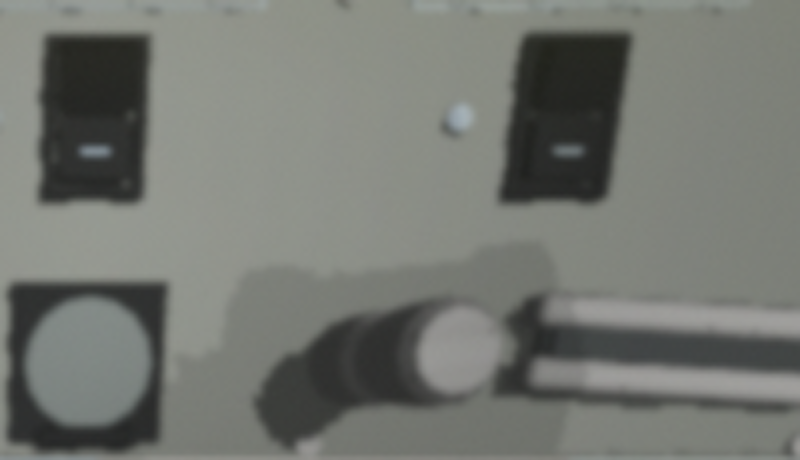

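```bash
cat > fitw.py <<'E'
from fit import *
d=np.load("pics/w1.npz"); s=np.load("pics/w1s.npz"); T=d["tool_from_camera"]
f=192/np.tan(np.radians(d["fovy"]/2))
a=(np.array([[343.5,109],[582,340],[322,341]])+.5)/4-.5+[95,15]
b=(np.array([[95,110],[566,110]])+.5)/4-.5+[275,15]
O=np.array([a[0],b[0],b[1],a[1],a[2]])
PP=np.array([[-74,145,166],[-74,0,166],[-74,-145,166],[-139,72.5,166],[-139,155,175]],float)
def pw(X):
    t=(X-s["p"])@s["R"]; C=(t-T[:3,3])@T[:3,:3]; return C[:,:2]/C[:,2:]*f+[d["cx"],d["cy"]]
r=least_squares(lambda p:(pw(w(p,PP))-O).ravel(),[654,29,.12]); print(r.x,r.fun.round(2))
Q=np.array([[-139,155,175],[-121,72.5,173],[-60,-145,172]],float); print(w(r.x,Q).round(1))
r2=least_squares(lambda p:(pw(w(p[:3],PP+[0,0,p[3]]))-O).ravel(),[654,29,.12,0]); print(r2.x,r2.fun.round(2))
E
python3 fitw.py
```

```text
[6.56771353e+02 2.94762795e+01 1.23311018e-01] [-1.21  1.18  0.4   0.4   2.31 -0.13  0.03 -0.29 -1.57 -0.69]
[[ 499.8  166.2  175. ]
 [ 527.8   86.5  173. ]
 [ 615.1 -121.8  172. ]]
[ 6.57681414e+02  2.95948767e+01  1.24166112e-01 -4.58711562e+00] [-0.18  1.42 -0.07  0.53  0.38 -0.1   0.33 -0.78 -0.46 -1.13]
```

The wrist fit gives the breaker at about (499.5, 166). I'll hover over it.

Call:
jog_arm --motion "0.02 0.03 0 0 0 0;0.025 0.04 -0.02 0 0 0;0.02 0.035 -0.04 0 0 0;0.0095 0.01 -0.05 0 0 0;0 0 -0.05 0 0 0;0 0 -0.03 0 0 0;0 0 0 0 0 0;0 0 0 0 0 0"

```text
clock: 3.02
ee_pos: [500.7, 166.7, 212.1]
tcp_rot: [[0.993, 0.12, 0.002], [0.12, -0.993, 0.0], [0.002, -0.0, -1.0]]
contact_force: [-0.4, -0.8, 0.4]
grip_width: -0.3
```

```bash
python3 - <<'E'
from h import *
s=state(); print(s["clock"],s["ee_pos"],s["contact_force"])
cap("wrist","pics/w2.png");cap("side","pics/s2.png")
im=np.load("pics/s2.npz")["img"][170:310,190:300,::-1]
cv2.imwrite("pics/s2c.png",cv2.resize(im,None,fx=4,fy=4,interpolation=cv2.INTER_CUBIC))
E
```

```text
3.025 [500.69258144 166.73006828 212.09238409] [-0.35728863 -0.81936675  0.39780872]
```

View pics/w2.png

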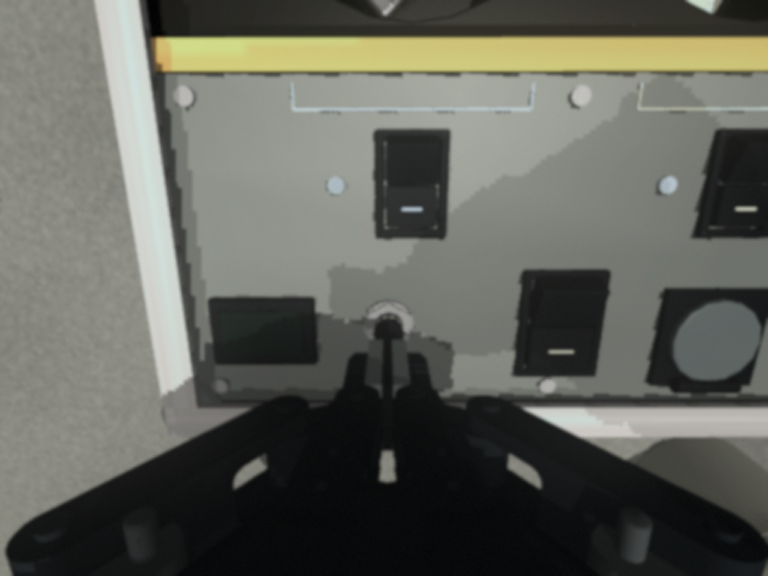

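View pics/s2c.png

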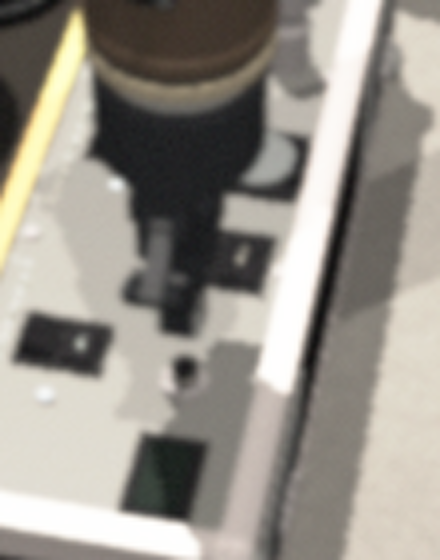

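```bash
cat > bp.py <<'E'
from h import *
def bp(npz,pt15,z,p,R):
    d=np.load(npz);T=d["tool_from_camera"];f=192/np.tan(np.radians(d["fovy"]/2))
    u=(np.array(pt15)+.5)/1.5-.5
    r=np.array([(u[0]-d["cx"])/f,(u[1]-d["cy"])/f,1]); 
    o=R@T[:3,3]+p; v=R@T[:3,:3]@r; return o+v*(z-o[2])/v[2]
E
python3 - <<'E'
from bp import *
s=state();p,R=s["ee_pos"],s["tcp_rot"]
for q,z in(((388,325),164),((388,325),175),((388,302),164),((412,322),164),((363,322),164),((412,186),166),((565,317),166)): print(q,z,bp("pics/w2.npz",q,z,p,R).round(1))
E
```

```text
(388, 325) 164 [500.2 166.6 164. ]
(388, 325) 175 [504.3 167.1 175. ]
(388, 302) 164 [511.6 168.  164. ]
(412, 322) 164 [503.1 155.5 164. ]
(363, 322) 164 [500.3 178.5 164. ]
(412, 186) 166 [564.9 164.1 166. ]
(565, 317) 166 [514.8  85.3 166. ]
```

Over the breaker within about 1 mm, so I'll press straight down.

Call:
jog_arm --motion "0 0 -0.02 0 0 0;0 0 -0.01 0 0 0;0 0 -0.004 0 0 0;0 0 -0.003 0 0 0;0 0 -0.002 0 0 0"

```text
clock: 3.75
ee_pos: [500.3, 167.1, 174.6]
tcp_rot: [[0.993, 0.12, 0.002], [0.12, -0.993, -0.002], [0.002, 0.002, -1.0]]
contact_force: [-12.1, -7.5, 38.9]
grip_width: 0.2
```

Call:
jog_arm --motion "0 0 0 0 0 0;0 0 0 0 0 0"

```text
clock: 4.0
ee_pos: [500.3, 167.1, 174.8]
tcp_rot: [[0.993, 0.12, 0.002], [0.12, -0.993, -0.002], [0.002, 0.002, -1.0]]
contact_force: [-9.2, -5.5, 25.8]
grip_width: -0.1
```

It hit the end stop at z 174.8, which matches the latched height of 7 mm. I'll lift and check.

Call:
jog_arm --motion "0 0 0.02 0 0 0;0 0 0.025 0 0 0;0.01 -0.025 0 0 0 0;0.013 -0.035 0 0 0 0;0.005 -0.02 0 0 0 0;0 0 0 0 0 0;0 0 0 0 0 0"

```text
clock: 4.88
ee_pos: [527.8, 88.0, 217.0]
tcp_rot: [[0.993, 0.121, 0.0], [0.121, -0.993, 0.001], [0.0, -0.001, -1.0]]
contact_force: [-0.5, -0.1, 0.1]
grip_width: 0.2
```

```bash
python3 - <<'E'
from bp import *
s=state();p,R=s["ee_pos"],s["tcp_rot"]; print(s["clock"],p,s["contact_force"])
cap("wrist","pics/w3.png"); cap("side","pics/s3.png")
im=np.load("pics/s3.npz")["img"][170:310,190:300,::-1]
cv2.imwrite("pics/s3c.png",cv2.resize(im,None,fx=4,fy=4,interpolation=cv2.INTER_CUBIC))
E
```

```text
4.875 [527.77194174  88.02468917 216.97877635] [-0.4973763  -0.09412028  0.10150083]
```

View pics/w3.png

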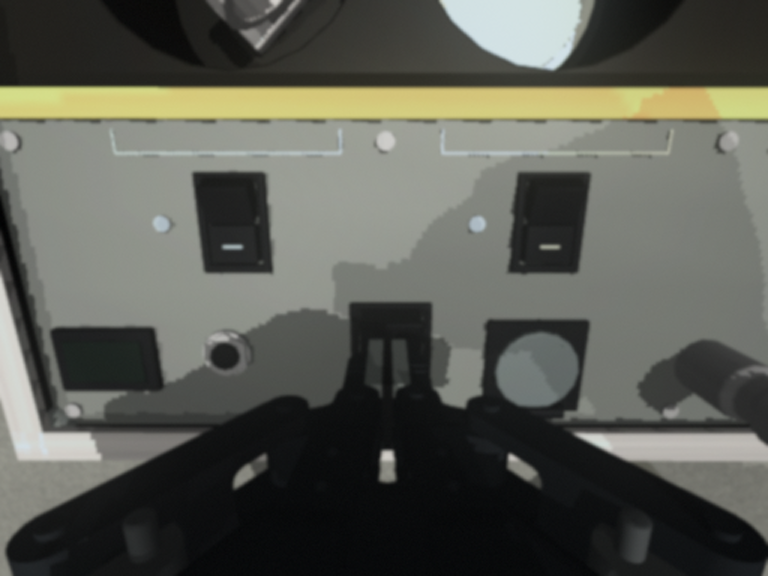

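View pics/s3c.png

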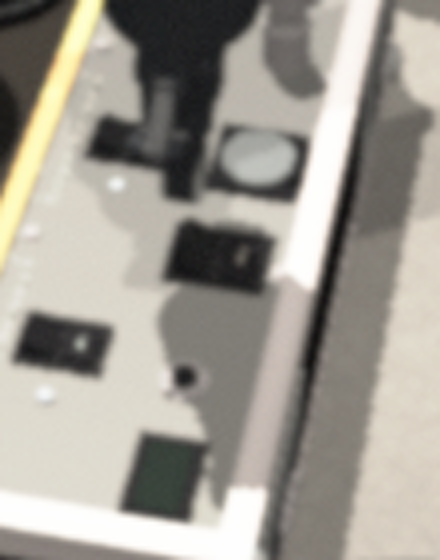

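```bash
python3 - <<'E'
from bp import *
s=state();p,R=s["ee_pos"],s["tcp_rot"]
for q,z in(((391,303),164),((350,303),164),((432,303),164),((228,353),164),((230,172),164),((238,271),164),((550,272),164),((553,172),164)): print(q,z,bp("pics/w3.npz",q,z,p,R).round(1))
E
```

```text
(391, 303) 164 [536.5  87.7 164. ]
(350, 303) 164 [534.1 107.1 164. ]
(432, 303) 164 [538.9  68.2 164. ]
(228, 353) 164 [500.8 164.6 164. ]
(230, 172) 164 [587.6 165.2 164. ]
(238, 271) 164 [543.3 160.7 164. ]
(550, 272) 164 [560.7  15.7 164. ]
(553, 172) 164 [604.8  24.7 164. ]
```

Call:
jog_arm --motion "0 -0.001 -0.02 0 0 0;0 0 -0.015 0 0 0;0 0 -0.004 0 0 0;0 0 -0.003 0 0 0;0 0 -0.001 0 0 0;0 0 0 0 0 0"

```text
clock: 5.72
ee_pos: [527.8, 86.2, 174.2]
tcp_rot: [[0.993, 0.121, 0.0], [0.121, -0.993, -0.0], [0.0, 0.0, -1.0]]
contact_force: [-2.9, -0.6, 4.4]
grip_width: 0.3
```

Call:
jog_arm --motion "0 0 -0.001 0 0 0;0 0 0 0 0 0"

```text
clock: 5.98
ee_pos: [527.9, 86.2, 174.1]
tcp_rot: [[0.993, 0.121, 0.001], [0.121, -0.993, -0.001], [0.001, 0.001, -1.0]]
contact_force: [-6.7, -0.5, 14.5]
grip_width: 0.3
```

Call:
jog_arm --motion "0 0 0.03 0 0 0;0 0 0.04 0 0 0;0 -0.02 0.02 0 0 0;0 -0.01 0 0 0 0;0 0 0 0 0 0;0 0 0 0 0 0"

```text
clock: 6.72
ee_pos: [527.4, 56.2, 261.6]
tcp_rot: [[0.993, 0.121, -0.002], [0.121, -0.993, 0.0], [-0.002, -0.001, -1.0]]
contact_force: [0.1, 0.8, -0.5]
grip_width: -0.2
```

```bash
python3 - <<'E'
from bp import *
s=state();p,R=s["ee_pos"],s["tcp_rot"]; print(s["clock"],p,s["contact_force"])
cap("wrist","pics/w4.png"); cap("side","pics/s4.png")
im=np.load("pics/s4.npz")["img"][170:310,190:300,::-1]
cv2.imwrite("pics/s4c.png",cv2.resize(im,None,fx=4,fy=4,interpolation=cv2.INTER_CUBIC))
E
```

```text
6.725 [527.43845323  56.2302403  261.62749204] [ 0.14263359  0.79436592 -0.45563535]
```

View pics/w4.png

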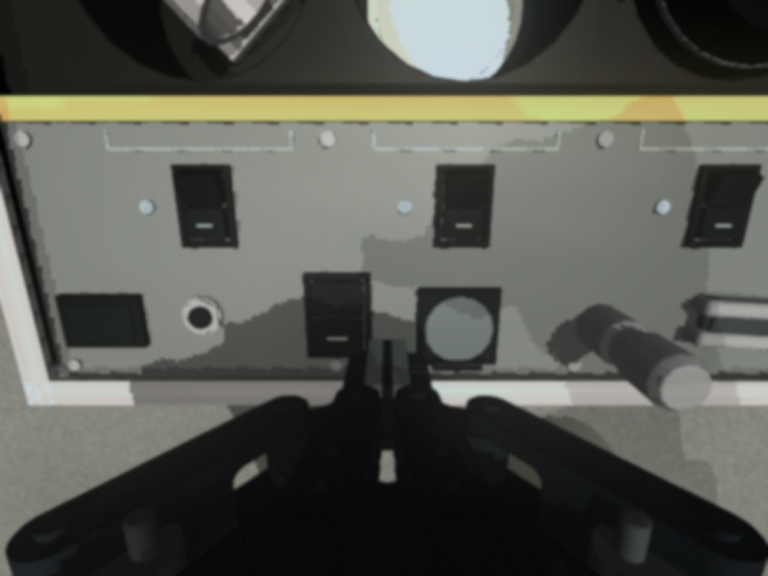

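View pics/s4c.png

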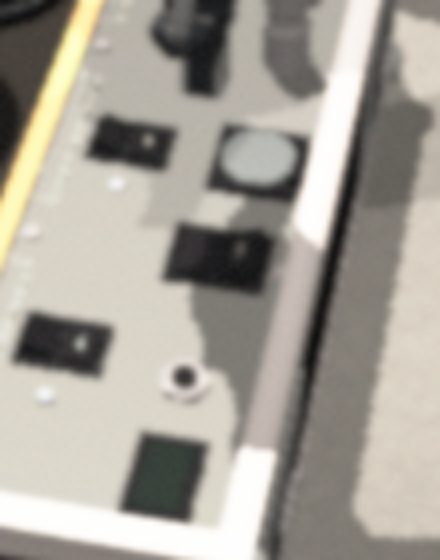

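The breaker now sits low in its collar, and the master's far facet is flat. Next I'll hover over bay_r at (615, -122).

Call:
jog_arm --motion "0.03 -0.01 0.015 0 0 0;0.03 -0.03 0 0 0 0;0.0175 -0.05 0 0 0 0;0.01 -0.05 0 0 0 0;0 -0.038 0 0 0 0;0 0 -0.03 0 0 0;0 0 -0.03 0 0 0;0 0 0 0 0 0;0 0 0 0 0 0"

```text
clock: 7.95
ee_pos: [616.0, -121.5, 218.5]
tcp_rot: [[0.993, 0.121, 0.001], [0.121, -0.993, 0.0], [0.001, -0.0, -1.0]]
contact_force: [-0.3, 0.0, 0.3]
grip_width: 0.1
```

```bash
python3 - <<'E'
from bp import *
s=state();p,R=s["ee_pos"],s["tcp_rot"]; print(s["clock"],p,s["contact_force"])
cap("wrist","pics/w5.png"); cap("side","pics/s5.png")
E
```

```text
7.95 [ 616.04750991 -121.53889715  218.52324817] [-0.3156038   0.04783708  0.34712268]
```

View pics/w5.png

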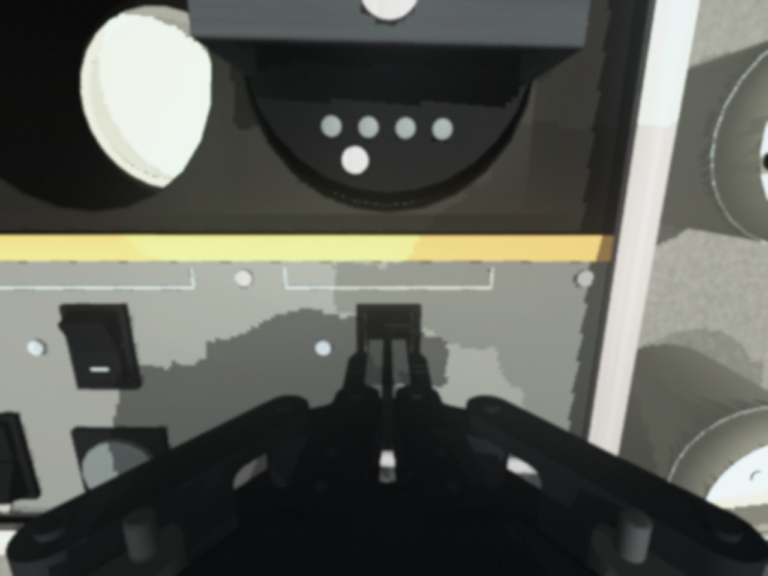

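View pics/s5.png

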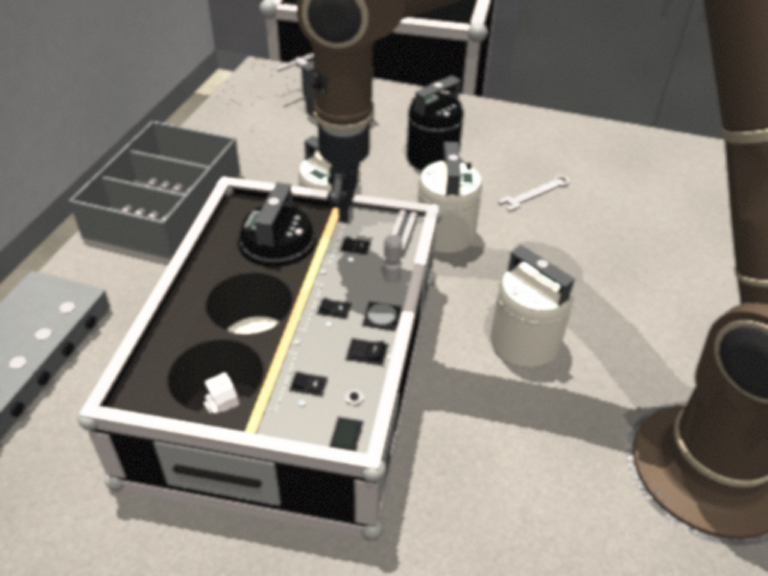

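The wrist picture shows the black uplight (four LEDs, yoke) directly behind this rocker, and the tip is centred on it (388 against 389). I'll press.

Call:
jog_arm --motion "0 0 -0.02 0 0 0;0 0 -0.016 0 0 0;0 0 -0.004 0 0 0;0 0 -0.003 0 0 0;0 0 -0.0015 0 0 0;0 0 0 0 0 0"

```text
clock: 8.8
ee_pos: [615.2, -122.1, 174.2]
tcp_rot: [[0.993, 0.121, -0.0], [0.121, -0.993, -0.001], [-0.0, 0.001, -1.0]]
contact_force: [-4.4, 0.6, 6.0]
grip_width: -0.0
```

Call:
jog_arm --motion "0 0 -0.001 0 0 0;0 0 0 0 0 0"

```text
clock: 9.05
ee_pos: [615.2, -122.1, 174.1]
tcp_rot: [[0.993, 0.12, 0.0], [0.12, -0.993, -0.001], [-0.0, 0.001, -1.0]]
contact_force: [-6.3, 0.2, 12.7]
grip_width: 0.1
```

Call:
jog_arm --motion "0 0 0.03 0 0 0;0 0 0.04 0 0 0;0 0.01 0.04 0 0 0;-0.03 0.04 0.02 0 0 0;-0.05 0.04 0 0 0 0;-0.05 0.04 0 0 0 0;-0.04 0.02 0 0 0 0;0 0 0 0 0 0;0 0 0 0 0 0"

```text
clock: 10.18
ee_pos: [448.5, 25.4, 302.7]
tcp_rot: [[0.993, 0.12, 0.001], [0.12, -0.993, -0.001], [0.001, 0.001, -1.0]]
contact_force: [-0.2, -1.0, -0.2]
grip_width: 0.3
```

```bash
python3 - <<'E'
from bp import *
s=state();p,R=s["ee_pos"],s["tcp_rot"]; print(s["clock"],p,s["contact_force"])
cap("wrist","pics/w6.png"); cap("side","pics/s6.png")
a=np.load("pics/w6.npz")["img"][:,:,::-1][0:150]
cv2.imwrite("pics/w6c.png",cv2.resize(a,None,fx=1.56,fy=1.56,interpolation=cv2.INTER_CUBIC))
im=[np.load(f"pics/s{k}.npz")["img"][140:290,190:300,::-1] for k in(5,6)]
im[0]=np.load("pics/side0.npz")["img"][140:290,190:300,::-1]
cv2.imwrite("pics/s6c.png",cv2.resize(np.hstack(im),None,fx=3.6,fy=3.6,interpolation=cv2.INTER_CUBIC))
E
```

```text
10.175 [448.52443916  25.36550334 302.65844755] [-0.20034748 -0.96012411 -0.24723989]
```

View pics/w6.png

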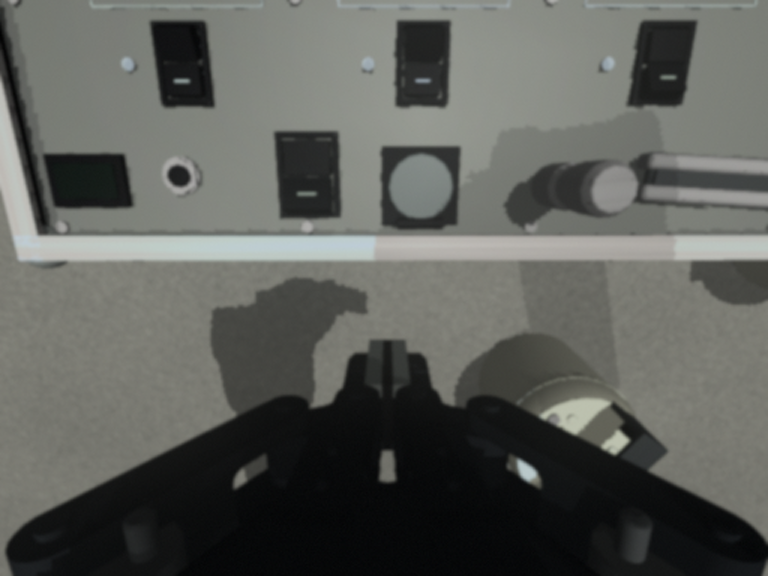

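View pics/s6c.png

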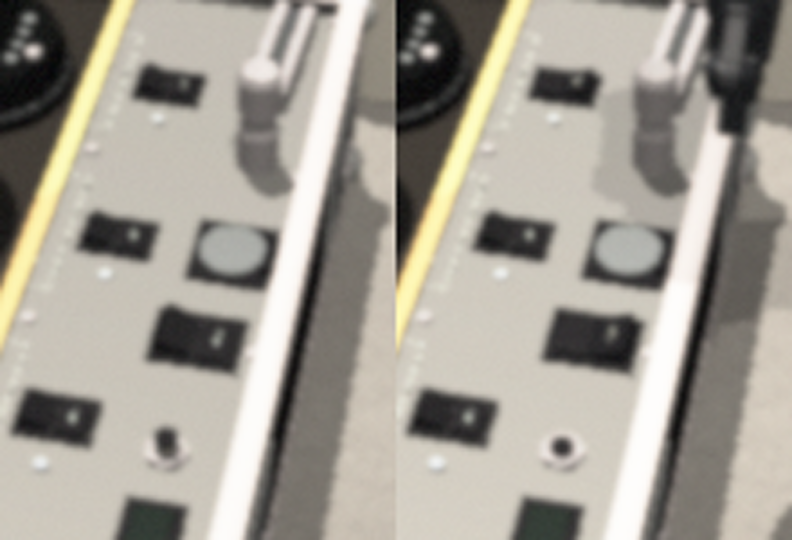

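The before/after crops show the breaker in. The near ends of the master and bay_r rockers are now raised, so both are on. bay_l and bay_m are unchanged, and so are the spigot, the multitool and the uplight. The arm is clear with about 0 N on it.

```bash
python3 -c "
from h import *
print(arm.sign_off())"
```

```text
the job is handed in; nothing more can be done
None
```

I pressed the breaker in until it latched, then switched on the main rocker, then the right bay's charging rocker. That is the bay holding the black uplight. The job was handed in at about 10.2 s of the 38 s allowed, with the arm clear of everything.

- **Latching:** each press ended on its stop at the expected height. The fingertips were at about 166.8 mm on the breaker and 166.1 mm on both rockers. The highest contact force I read was about 41 N at the wrist (39 N of it downward), at the fingertips on the breaker.
- **Final pictures:** the breaker sits low in its collar, and the main and right-bay rockers are tipped to on. The left and middle rockers are still off. The uplight, spigot and multitool are where they were. I did not check the clamp and diffuser again after the last press.
- **Disagreement:** the top and side cameras differed by about 6 mm on the case's y position, and about 4 mm in x. The wrist camera fit also left errors of up to 2 pixels. I used the wrist views, and close-up checks before each press put the tip within 1–2 mm of its target.

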